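# Test the tall return spring from the spares tray

## Task

From the tray of microscope spares pick out the tall coil spring with steel end caps (not the short one), lift it clear and stand it gently, upright, in the middle of the spring tester's round plate. Then press its top down until it is level with the top of the gauge post beside the plate, hold it there for one second without ever crushing it much further than that, and let go, leaving the spring standing on the plate. Leave the gauge post and all the other parts and tools where they are.

Things in the scene. Friction and masses are not known exactly. Their poses are not given: they have to be found in the camera images.
- spring_mid (a point): target: coil spring between two round steel end caps, 44 mm diameter, 90 mm tall when free, about 0.24 kg, standing upright in the tray, at least 75 mm (axis to axis) from the barrel and the short spring. Point on its axis 45 mm above its underside, fixed to the lower cap; z up. Upper cap 18 mm high (best grip, 44 mm across), lower cap 14 mm, dark coil between 38 mm diameter
- spring_top (a point): centre of the top face of the target spring's upper cap (90 mm above its underside when free); it moves down as the spring is pressed
- spring_foot (a point): centre of the underside of the target spring's lower cap
- spring_cap (a joint): compression of the target spring in m: 0 free, 0.034 fully crushed (solid). The upper cap begins to move at about 2 N and needs about 0.6 N more per mm (about 14 N at 20 mm); it springs back when let go
- plate (a point): centre of the top face of the tester's round steel plate, 80 mm in diameter, 45 mm above the bench, fixed; x and y of this point's frame are those of the tester. The white tester base under it is 130 mm (x) by 190 mm (y) and 35 mm high
- mark (a point): centre of the flat top of the tester's gauge post: a steel post of 12 mm diameter with a head of 22 mm, 90 mm from the plate's centre along the tester's +y. Its top is set 66 to 78 mm above the plate, so the spring has to be pressed by 12 to 24 mm to be level with it; the setting must not be disturbed
- tray: grey open tray, 260 mm (x) by 340 mm (y), walls 5 mm thick and 50 mm high, floor 5 mm thick, fixed; origin at the centre of its underside
- short_mid (a point): bystander: a spring of the same make and 44 mm diameter but only 62 mm tall, standing in the tray; point at its centre, half-way up
- barrel_mid (a point): bystander: black lens barrel, 44 mm diameter and 90 mm tall, standing in the tray; point at its centre, half-way up
- bar: bystander: square steel bar 110 x 18 x 18 mm lying in the tray; origin at the centre of its underside
- bracket: bystander: aluminium angle bracket 90 x 40 mm, 38 mm high, lying in the tray; origin at the centre of its underside
- knob: bystander: black focus knob, 56 mm diameter, 30 mm high, lying in the tray; origin at the centre of its underside
- bottle: bystander: amber bottle, 60 mm diameter, 130 mm high, on the bench beyond the tray and tester; origin at the centre of its underside
- driver: bystander: screwdriver with a black handle lying on the bench near the robot; its origin lies under it at bench height
Mind the look-alikes: they are no part of the job. What is shaped like the part that bears spring_mid but turquoise is not meant. Of the things that look like the part that bears plate, take the one that is farthest from the robot's base at the start.

How it is judged (in metres and radians):
On the way, in this order (a step that is already met when the one before it is completed fails the run):
1. the tall spring has been lifted clear of the tray (its underside over 60 mm above the bench) (height (world z) of spring_foot above 0.06 m), for 0.1 s.
2. the spring stands upright on the middle of the plate (within 18 mm) (horizontal distance between spring_foot and plate below 0.018 m and z of spring_foot in the frame of plate below 0.003 m and angle between spring_foot's own z axis and vertical below 0.06 rad), for 0.1 s.
3. standing there, its top is pressed level with the top of the gauge post (within 4 mm) for 0.8 s (horizontal distance between spring_foot and plate below 0.018 m and z of spring_foot in the frame of plate below 0.003 m and z of spring_top in the frame of mark between -0.004 and 0.004 m), for 0.8 s.
At the end, for the whole second after the job is handed in: The tall spring stands upright (within 0.06 rad), at rest and uncompressed (under 3 mm) on the tester's plate, its axis within 18 mm of the plate's centre (all of step 2 and z of spring_foot in the frame of plate above -0.003 m and value of joint spring_cap below 0.003 m and linear speed of spring below 0.02 m/s); the robot touches nothing.
It fails at once if the spring is crushed more than 9 mm below the top of the gauge post while on the plate, or to within 2 mm of solid anywhere (value of joint spring_cap above 0.032 m or (horizontal distance between spring_foot and plate below 0.03 m and z of spring_top in the frame of mark below -0.009 m)).
It fails at once if the spring is dropped or slammed on the tester (over 45 N) (contact force between spring and tester above 45 N).
It fails at once if the gauge post's setting is changed by more than 4 mm (distance of mark from where it was at the start of the episode above 0.004 m).
It fails at once if another part or tool is shifted by more than 40 mm, or the short spring or the barrel is knocked over (distance of any of short_mid, barrel_mid, bar, bracket, knob, bottle, driver from where it was at the start of the episode above 0.04 m or angle between any of short_mid, barrel_mid's own z axis and vertical above 0.5 rad).
It also fails if it takes over 54 s, if anything falls off the work surface, if the arm or the gripper's body presses on something with over 40 N, if the wrist force passes 120 N, or if a joint passes its speed limit or range.

## Robot

A 6-joint arm with a two-finger parallel gripper is mounted at the origin on the work surface. World frame = base frame: x ahead of the robot, y to its left, z up, the work surface at z = 0. Lengths are in mm, angles in rad, forces in N, time in s.
With the tool pointing down it reaches from about 275 to 850 mm from the base axis. Payload 19 kg.
Tool frame: the origin (TCP) lies at the very end of the fingers, on their centre line; the grasp point (between the pads) lies 19 mm behind it; z points along the fingers, y is the direction in which the jaws open and shut (so a half turn about z gives the same grasp; the last joint's range is limited). The gripper opens to 85 mm and grips with 20 to 120 N. Pads are 22 mm wide; open, the fingers measure 114 mm over their backs; the gripper's body (76 mm by 85 mm) begins 54 mm behind the grasp point. The pads swing forward as they close: fully open they stand 13 mm farther back than shut.
Start: joints at [-1.451, 0.15, 1.437, -0, 1.554, -0.134], TCP at [144.348, -556.551, 191.467] pointing down, gripper open.
Joint ranges: [-2.8, 2.8], [-0.68, 2.1], [0.12, 2.68], [-1.39, 4.53], [0.16, 2.79], [-2.81, 2.81]. Speed limits (rad/s): [1.89, 1.89, 2.22, 3.01, 3.01, 3.01].

## Interface

Orientations are given as a unit quaternion [w, x, y, z].
In Python, from workcell import manip gives the robot as it stands.
- The arm moves only by the shell command python3 -m inch 'ROWS' [OPENING] [FORCE]. ROWS is JSON, a list that holds one entry, the list of rows, each a list of 4 numbers: the shift along the tool's x, y, z in units of 120 mm (1.0 is 120 mm), then the turn about the tool's z in units of 120 degrees (1.0 is 120 degrees). A call has exactly 8 rows; each row shifts and turns the commanded pose from where the row before left it, along the tool's axes as they then stand; what a row does not reach is not made up. A row lasts 1/10 s, in which the tool goes at most 50 mm and 8.59 degrees, less where a joint would pass 70% of its speed; a pose out of reach is approached as far as the arm can. A call with a number of a shift or a turn outside -1 to 1 is refused whole. A call with a gripper value outside its range is refused whole. OPENING is the gripper's target within -1 to 1 (shut at 1, half-way at 0, fully open at -1), set as the call begins (- or left out, the last holds). The fingers move at their own pace and stop on an object; FORCE is the grip in N (left out, the last holds). Time passes only in rows, so rows that do not move let the fingers close, or fill a call up. It gives the time, the measured TCP pose, the force and the opening at its end, in the units of the state.
- manip.get_state(): the state, without advancing time (a new reading comes with each control period).
- manip.read_camera(name): name is "scene" or "top" or "wrist"; returns (picture, depth): 400x640x3 uint8, red, green, blue; 400x640 float32, mm along the optical axis (not along the pixel's ray), 0 where there is no reading.
- manip.camera_info(name): a dict with "fovy" (degrees; the focal length in pixels is half the picture's height over the tangent of half this angle, whatever the lens; pixels are square), "cx", "cy" (the principal point, pixels), "rvec" (rotation vector, rad) and "tvec" (3), from world to camera coordinates, as OpenCV has them. Camera axes: x right, y down, z forward; pixel columns grow to the right and rows downward; lengths in mm; the calibration is good to about 2 mm. A picture is of the moment at which its call begins: read the wrist's pose just before it. camera_info takes no time and is no camera call; for the wrist camera it gives the pose at the moment of the call.
- manip.close_job(): hands the job in, once; it reports no verdict.
Trained networks look in the newest picture that a camera, given by its name, has taken for a name from the list of things; names that differ only in an ending like _2 or _b are one class to them, and where a whole thing is asked for, a point or a joint stands for the part that bears it (a point fixed in the world has none). Each returns a list of dicts, best first, with "confidence" (0 to 1); they miss things now and then, are a little off and sometimes report something else, mostly with a low value. They report only what shows in the picture. A call takes as long as a camera call. They do not tell look-alikes from the thing itself.
- manip.spot_in(query, camera): "rect" ([left, top, right, bottom] as shares, 0 to 1, of the picture: columns of its width, rows of its height, round what is visible of it).
- manip.landmark_of(query, camera): "at" ([column, row] as shares, 0 to 1, of the picture: columns of its width, rows of its height: a listed point, or the origin of a listed thing).
The state is a dict: "clock": time; "q": joint angles; "dq": joint speeds; "joint_efforts": joint torques, N m; "tcp_pos": TCP position; "tcp_rot": TCP orientation; "force": force on the tool from outside, world axes, zero at the start; "torque": the same for the moment, N m; "finger_gap": finger opening in mm.
Only numpy, scipy, OpenCV 4.12 (cv2) and the standard library are available. Lean on these libraries where they do the work, as an engineer would, in place of code of your own. Each camera call takes 0.05 s, during which the arm holds its last target.

## Working session

There is one attempt and no reset: what is moved stays moved. The work goes in short steps, Python scripts to look and compute and a shell command to move; the robot and the scene stay as the last step left them, time stands still between calls to the robot, and variables do not carry over. Pictures are saved under pics/ and viewed, and the job is handed in when it is done.

```bash
ls; mkdir -p pics; cat > h.py <<'E'
import numpy as np,cv2
from workcell import manip
def cam(n):
    i=manip.camera_info(n); f=200/np.tan(np.radians(i["fovy"])/2)
    R=cv2.Rodrigues(np.array(i["rvec"],float))[0]; return f,i["cx"],i["cy"],R,np.array(i["tvec"],float).ravel()
def at_z(n,u,v,z,c=None):
    f,cx,cy,R,t=c or cam(n); d=R.T@np.array([(u-cx)/f,(v-cy)/f,1]); o=-R.T@t
    return o+d*(z-o[2])/d[2]
def at_d(n,u,v,dep,c=None):
    f,cx,cy,R,t=c or cam(n); return R.T@(np.array([(u-cx)/f*dep,(v-cy)/f*dep,dep])-t)
def proj(n,p,c=None):
    f,cx,cy,R,t=c or cam(n); q=R@np.asarray(p,float)+t; return f*q[0]/q[2]+cx,f*q[1]/q[2]+cy
E
python3 - <<'E'
from h import *
print(manip.get_state())
for n in ["scene","top"]:
    p,d=manip.read_camera(n); cv2.imwrite(f"pics/{n}0.png",p[...,::-1]); np.save(f"{n}0.npy",d)
    print(n,manip.camera_info(n))
for q in ["spring_mid","spring_top","plate","mark","short_mid","barrel_mid"]:
    for r in manip.landmark_of(q,"top")[:4]: print(q,round(r["confidence"],2),np.array(r["at"])*[640,400])
E
```

```text
pics
{'clock': 0.0, 'q': array([-1.45098706e+00,  1.50953377e-01,  1.43802392e+00,  8.24982720e-06,
        1.55381458e+00, -1.34016549e-01]), 'dq': array([-1.20589912e-04, -2.94700525e-04,  1.37562112e-03,  1.18573860e-03,
       -1.60513123e-03,  4.44988555e-05]), 'joint_efforts': array([ 2.02419076e-03, -7.13052106e+01, -5.70872641e+01, -1.65396750e-04,
        9.09859955e-03, -1.23272801e-05]), 'tcp_pos': array([ 144.32617101, -556.28339476,  190.89761686]), 'tcp_rot': array([-5.99568343e-04,  9.91957192e-01,  1.26572392e-01,  8.38357010e-06]), 'force': array([-0.33156868, -0.5545864 , -0.37886832]), 'torque': array([ 0.00318296,  0.03192827, -0.01205655]), 'finger_gap': 85.420245571912}
scene {'fovy': 52.71760672159135, 'cx': 316.3725027401464, 'cy': 199.59400475123536, 'rvec': array([ 1.48754856,  2.10800404, -0.8591313 ]), 'tvec': array([ 124.20945721, -323.13071514, 1654.80303145])}
top {'fovy': 50.32563838534488, 'cx': 323.4598922118829, 'cy': 200.61883978852686, 'rvec': array([ 2.16141029, -2.18897094,  0.08349724]), 'tvec': array([  71.51132917,  524.63564149, 1124.4376026 ])}
spring_mid 0.83 [333.504 212.8  ]
spring_mid 0.7 [451.904 148.52 ]
spring_mid 0.68 [396.928 206.4  ]
spring_top 0.65 [396.224 206.68 ]
spring_top 0.65 [334.4  212.08]
plate 0.94 [207.616 304.6  ]
plate 0.92 [253.504 187.   ]
plate 0.63 [395.008 207.8  ]
plate 0.16 [452.416 150.48 ]
mark 0.53 [208.384 186.2  ]
mark 0.45 [166.08 306.48]
short_mid 0.84 [463.808 197.4  ]
barrel_mid 0.81 [422.784 165.4  ]
```

View pics/top0.png

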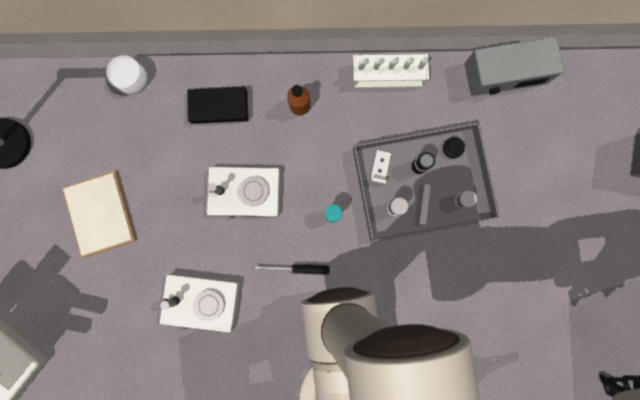

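View pics/scene0.png

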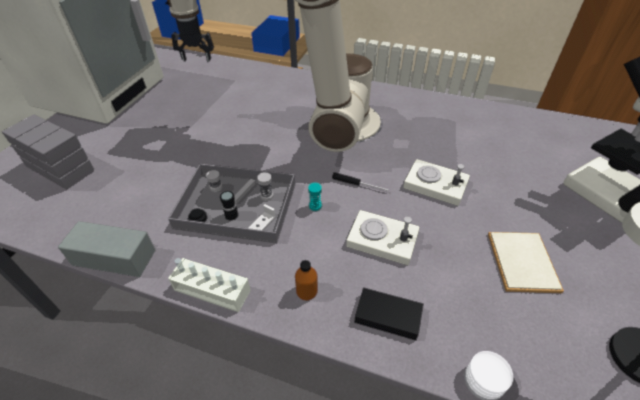

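The top view shows the tall spring in the tray at about (398,206), the short one at (466,199), the barrel at (425,161) and the turquoise look-alike outside the tray at (333,213). There are two testers, at (253,190) and (209,305). Next I compute positions.

```bash
python3 - <<'E'
from h import *
c=cam("top"); cs=cam("scene")
print("base px",proj("top",[0,0,0],c))
p=cv2.imread("pics/top0.png"); D=np.load("top0.npy")
for nm,u,v in [("tall",398,206),("short",466,199),("barrel",426,160),("plateA",253,190),("plateB",209,305),("markA",219,189),("markB",172,300),("spr2",333,213),("bottle",299,93),("driver",310,269)]:
    w=at_d("top",u,v,D[v,u],c); print(nm,w.round(1),np.hypot(*w[:2]).round())
a=cv2.resize(p[110:250,350:500],None,fx=5,fy=5,interpolation=2); cv2.imwrite("pics/trayzoom.png",a[:600,:750])
a=cv2.resize(p[150:240,190:360],None,fx=4.5,fy=4.5,interpolation=2); cv2.imwrite("pics/testzoom.png",a)
E
```

```text
base px (np.float64(350.5357638964082), np.float64(399.2582368530286))
tall [ 503.2 -122.6   97. ] 518.0
short [ 521.5 -305.    62.7] 604.0
barrel [ 619.7 -197.5   93.3] 650.0
plateA [554.5 251.3  43. ] 609.0
plateB [256.  364.6  45.3] 446.0
markA [555.6 335.6  67.1] 649.0
markB [273.1 452.9  67.7] 529.0
spr2 [488.2  40.7  89. ] 490.0
bottle [787.3 122.  127.7] 797.0
driver [343.8 102.8  25.6] 359.0
```

```bash
python3 - <<'E'
from h import *
manip.read_camera("scene")
for q in ["spring_mid","spring_top","spring_foot","plate","mark","short_mid","barrel_mid"]:
    for r in manip.landmark_of(q,"scene")[:4]: print(q,round(r["confidence"],2),np.array(r["at"])*[640,400])
E
```

```text
spring_mid 0.74 [267.712 190.6  ]
spring_mid 0.7 [312.896 199.8  ]
spring_top 0.63 [313.728 187.68 ]
spring_top 0.46 [265.408 175.08 ]
spring_foot 0.63 [267.904 193.32 ]
plate 0.77 [424.832 170.4  ]
plate 0.56 [371.072 223.32 ]
mark 0.62 [457.92 162.68]
mark 0.4 [408.512 218.6  ]
short_mid 0.76 [212.48 178.8 ]
barrel_mid 0.81 [231.68 207.8 ]
```

View pics/trayzoom.png

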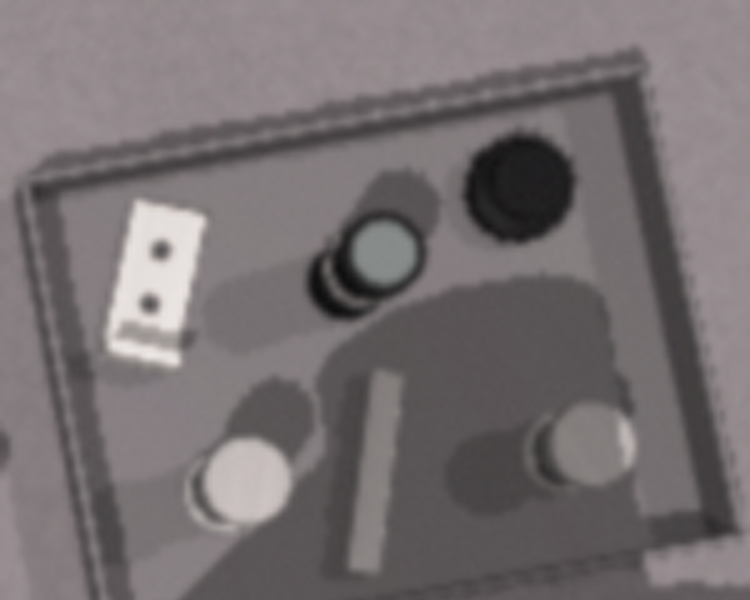

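View pics/testzoom.png

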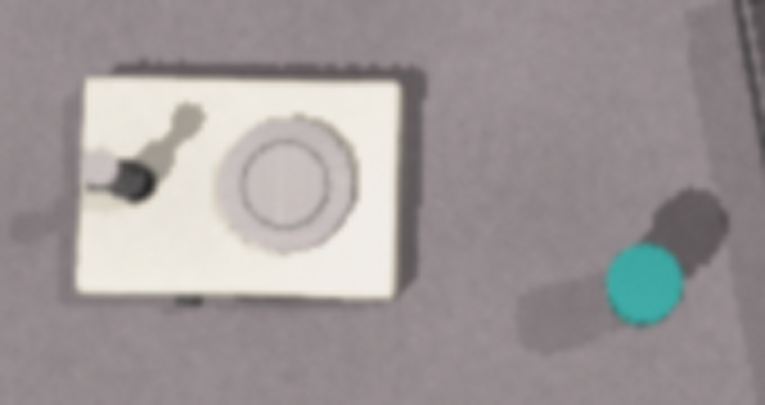

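The target tester is A: its plate is 609 mm from the base, against 446 mm for B. The spring top is near (503,-122). I move toward the tray first.

```bash
python3 -m inch '[[[0.31,-0.225,0,0],[0.31,-0.225,0,0],[0.31,-0.225,0,0],[0.31,-0.225,0,0],[0.31,-0.225,0,0],[0.31,-0.225,0,0],[0.31,-0.225,0,0],[0.31,-0.225,0,0]]]' -1 60
python3 -m inch '[[[0.31,-0.225,0,0],[0.31,-0.225,0,0],[0.31,-0.225,0,0],[0,0,0,-0.07],[0,0,0,-0.07],[0,0,0,-0.07],[0,0,0,-0.07],[0,0,0,-0.07]]]'
cat >> h.py <<'E'
def Rt(s):
    w,x,y,z=s["tcp_rot"]
    from scipy.spatial.transform import Rotation as Ro
    return Ro.from_quat([x,y,z,w]).as_matrix()
def shift(target):
    s=manip.get_state(); d=Rt(s).T@(np.asarray(target,float)-s["tcp_pos"]); return d/120
E
python3 - <<'E'
from h import *
s=manip.get_state();print(s["clock"],s["tcp_pos"],Rt(s).round(3),s["force"])
c=cam("wrist");p,d=manip.read_camera("wrist");cv2.imwrite("pics/w1.png",p[...,::-1]);np.save("w1.npy",d)
for q in ["spring_top","spring_mid","short_mid"]:
    for r in manip.landmark_of(q,"wrist")[:4]: print(q,round(r["confidence"],2),np.array(r["at"])*[640,400])
print(c)
E
```

```text
clock: 1.6
tcp_pos: [379.0, -271.1, 191.7]
tcp_rot: [0.0, 0.992, 0.126, 0.0]
force: [1.2, -1.7, -0.2]
finger_gap: 85.4
clock: 2.4
tcp_pos: [465.9, -166.2, 191.5]
tcp_rot: [-0.0, 0.879, 0.476, 0.0]
force: [0.8, -0.4, -0.7]
finger_gap: 85.3
2.4 [ 465.89911178 -166.24299526  191.53922646] [[ 0.546  0.838  0.   ]
 [ 0.838 -0.546  0.   ]
 [ 0.    -0.    -1.   ]] [ 0.83247101 -0.39576041 -0.66693804]
spring_top 0.78 [334.08 111.4 ]
(np.float64(349.99821753060706), 322.4295841312942, 192.60546449184653, array([[ 0.83727596, -0.54677946,  0.00109008],
       [-0.51898335, -0.79408143,  0.31637157],
       [-0.17211986, -0.26545604, -0.94863473]]), array([-482.19735999,   68.7208981 ,  417.58568927]))
```

```bash
ls pics
```

```text
scene0.png
testzoom.png
top0.png
trayzoom.png
w1.png
```

View pics/w1.png

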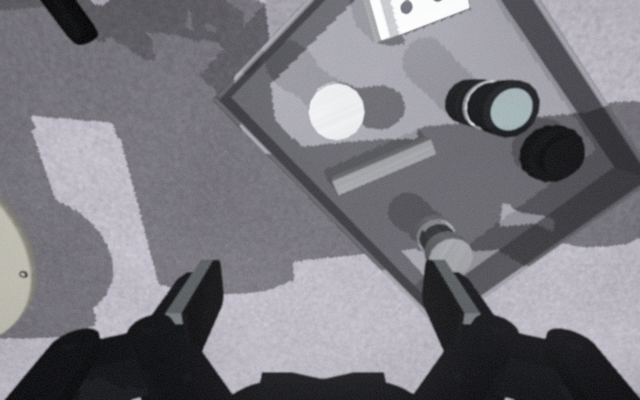

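The wrist view shows the white spring cap at (337,111), with the barrel at (510,108), the short spring at (450,255) and the bar at (385,167). I locate the cap precisely.

```bash
python3 - <<'E'
from h import *
p=cv2.imread("pics/w1.png");d=np.load("w1.npy");c=cam("wrist")
g=p[...,1]; m=np.zeros_like(g); m[70:150,295:380]=(g[70:150,295:380]>215)*255
n,l,st,ce=cv2.connectedComponentsWithStats(m); i=1+np.argmax(st[1:,4]); u,v=ce[i]; print(u,v,st[i])
dep=np.median(d[l==i]); w=at_d("wrist",u,v,dep,c); print(dep,w, at_z("wrist",u,v,95,c))
ct=cam("top"); print("top",at_z("top",399.4,206.2,95,ct))
t=w.copy(); t[2]=190; print(shift(t),manip.get_state()["tcp_pos"])
E
```

```text
336.0177364864865 111.36275337837837 [ 309   84   55   56 2368]
272.97568 [ 506.45093087 -126.67702555   95.92385846] [ 506.43261571 -126.76933692   95.        ]
top [ 502.81684469 -126.4772942    95.        ]
[0.46275791 0.09758361 0.01314188] [ 465.87819863 -166.35928288  191.57164255]
```

```bash
python3 -m inch '[[[0.23,0.05,0,0],[0.23,0.045,0,0],[0,0,0,-0.07],[0,0,0,-0.07],[0,0,0,-0.07],[0,0,0,-0.065],[0,0,0.2,0],[0,0,0,0]]]'
python3 - <<'E'
from h import *
s=manip.get_state();print(Rt(s).round(3))
c=cam("wrist");p,d=manip.read_camera("wrist");cv2.imwrite("pics/w2.png",p[...,::-1]);np.save("w2.npy",d)
for r in manip.landmark_of("spring_top","wrist")[:3]:
  u,v=np.array(r["at"])*[640,400]; print(u,v,r["confidence"],d[int(v),int(u)],at_z("wrist",u,v,95,c))
print(shift([505.5,-126.6,66]))
E
```

```text
clock: 3.4
tcp_pos: [504.8, -126.1, 165.2]
tcp_rot: [-0.002, 0.711, 0.703, -0.001]
force: [0.1, 0.4, -0.9]
finger_gap: 85.1
[[ 0.012  1.    -0.003]
 [ 1.    -0.012  0.001]
 [ 0.001 -0.003 -1.   ]]
[-6.58753186e-04 -1.05929412e-03  8.48135162e-01]
```

View pics/w2.png

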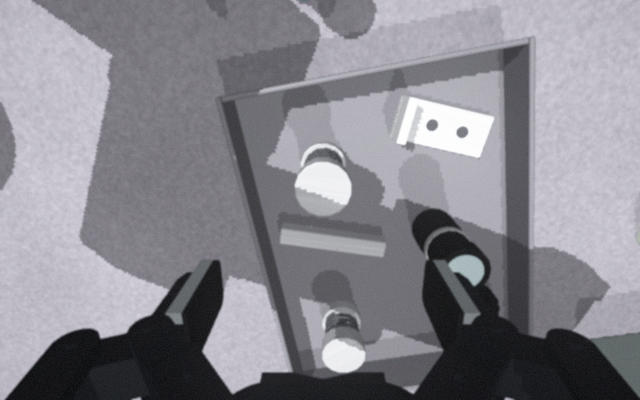

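The wrist view shows the tall cap at (323,190). I check its position before descending.

```bash
python3 - <<'E'
from h import *
d=np.load("w2.npy");c=cam("wrist")
print(d[190,323],at_d("wrist",323,190,d[190,323],c),at_z("wrist",323,190,95,c),proj("wrist",[505.5,-126.6,95],c))
print(at_d("wrist",465,270,d[270,465],c),at_d("wrist",345,357,d[357,345],c), proj("wrist",manip.get_state()["tcp_pos"],c))
E
```

```text
266.50427 [ 507.16208899 -127.86168648   97.72714944] [ 507.15678963 -128.74951321   95.        ] (np.float64(320.81053669283705), np.float64(187.362016833823))
[ 622.69987533 -197.63790171   99.29355805] [ 527.10362058 -311.96785953   71.62902139] (np.float64(320.59572657766563), np.float64(225.8663446380763))
```

```bash
python3 -m inch '[[[-0.01,0.01,0.2,0],[0,0,0.2,0],[0,0,0.2,0],[0,0,0.15,0],[0,0,0.08,0],[0,0,0,0],[0,0,0,0],[0,0,0,0]]]'
python3 - <<'E'
from h import *
c=cam("wrist");p,d=manip.read_camera("wrist");cv2.imwrite("pics/w3.png",p[...,::-1])
E
```

```text
clock: 4.3
tcp_pos: [507.6, -128.0, 69.2]
tcp_rot: [0.001, 0.71, 0.704, 0.0]
force: [0.1, 0.5, -0.1]
finger_gap: 85.4
```

View pics/w3.png

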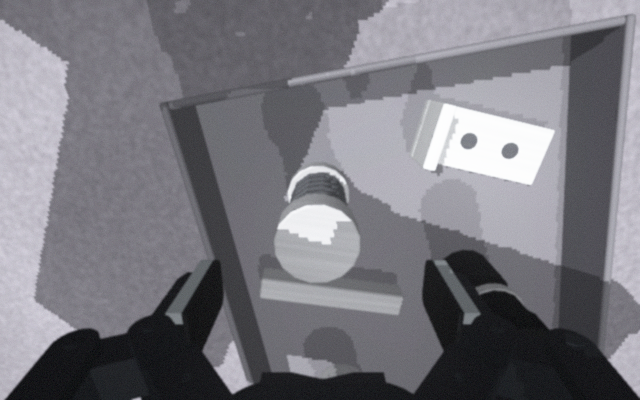

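```bash
python3 - <<'E'
from h import *
t=manip.get_state()["tcp_pos"].copy(); print(t)
for z in (95,): t[2]=z; print(proj("wrist",t), at_z("wrist",317,243,95))
E
```

```text
[ 507.5098396  -127.96614393   68.96565308]
(np.float64(320.36527893717306), np.float64(246.96549252075033)) [ 505.85796015 -125.7525152    95.        ]
```

```bash
python3 -m inch '[[[0.01,-0.01,0.033,0],[0,0,0,0],[0,0,0,0],[0,0,0,0],[0,0,0,0],[0,0,0,0],[0,0,0,0],[0,0,0,0]]]' 1 60
python3 -m inch '[[[0,0,0,0],[0,0,0,0],[0,0,0,0],[0,0,0,0],[0,0,0,0],[0,0,0,0],[0,0,0,0],[0,0,0,0]]]'
python3 - <<'E'
from h import *
print(manip.get_state()["force"],manip.get_state()["tcp_pos"])
c=cam("wrist");p,d=manip.read_camera("wrist");cv2.imwrite("pics/w4.png",p[...,::-1])
E
```

```text
clock: 5.15
tcp_pos: [505.8, -126.6, 63.9]
tcp_rot: [-0.0, 0.71, 0.704, 0.0]
force: [-0.7, 0.2, 0.4]
finger_gap: 0.1
clock: 5.95
tcp_pos: [505.8, -126.5, 64.0]
tcp_rot: [-0.0, 0.71, 0.704, 0.0]
force: [0.6, 1.0, 0.1]
finger_gap: 0.2
[0.55398663 1.00407416 0.08790918] [ 505.81843574 -126.54640185   63.9576448 ]
```

View pics/w4.png

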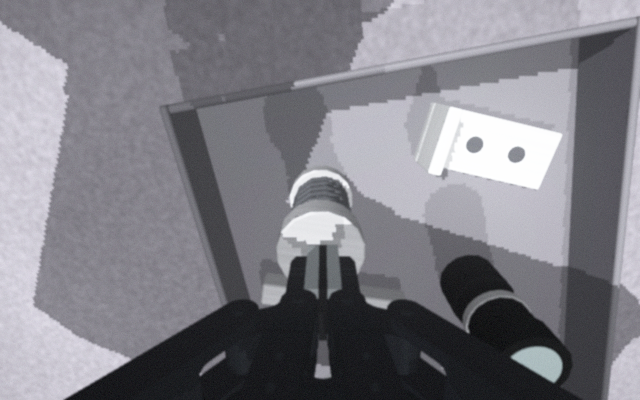

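The fingers shut fully (gap 0.2 mm). The cap is still standing at (320,240) in the picture, behind the closed fingertips at (323,250), so nothing was gripped and my positions carry an offset. I look for its cause.

```bash
python3 - <<'E'
from h import *
s=manip.get_state(); c=cam("wrist"); t=s["tcp_pos"]
print("tcp",proj("wrist",t,c),"grasp",proj("wrist",t+[0,0,19],c))
p,d=manip.read_camera("wrist"); np.save("w4.npy",d)
for u,v in [(310,260),(335,260),(310,275),(335,290),(300,300),(320,225),(300,230),(345,230),(320,190),(300,180),(330,290),(275,290),(390,295)]:
    print(u,v,round(float(d[v,u]),1),at_d("wrist",u,v,d[v,u],c).round(1))
o=-c[3].T@c[4]; print("cam",o)
p,d=manip.read_camera("top");cv2.imwrite("pics/t2.png",cv2.resize(p[100:250,330:530,::-1],None,fx=4,fy=4)); 
p,d=manip.read_camera("scene");cv2.imwrite("pics/s2.png",cv2.resize(p[130:260,160:350,::-1],None,fx=4,fy=4)); 
print(proj("scene",t),proj("top",t))
E
```

```text
tcp (np.float64(320.59572078344024), np.float64(225.7643557906327)) grasp (np.float64(320.4429987009836), np.float64(240.65630490963252))
310 260 140.2 [ 501.9 -115.3  122.9]
335 260 140.4 [ 512.  -115.5  122.7]
310 275 129.7 [ 502.3 -115.4  134. ]
335 290 121.9 [ 511.3 -116.2  142.5]
300 300 112.3 [ 499.7 -113.5  151.7]
320 225 164.7 [ 505.8 -112.    96. ]
300 230 165.0 [ 496.4 -114.2   96.4]
345 230 165.0 [ 517.6 -114.4   96.4]
320 190 204.3 [ 505.6 -108.6   53. ]
300 180 237.5 [ 491.8 -112.3   19.4]
330 290 122.2 [ 509.5 -116.4  142.2]
275 290 258.4 [ 471.3 -195.1   25. ]
390 295 268.9 [ 558.1 -205.6   17.3]
cam [507.43988202 -45.33757302 247.32255656]
(np.float64(264.81666649814747), np.float64(183.36525623073084)) (np.float64(397.3475402227166), np.float64(205.88530647409183))
```

View pics/t2.png

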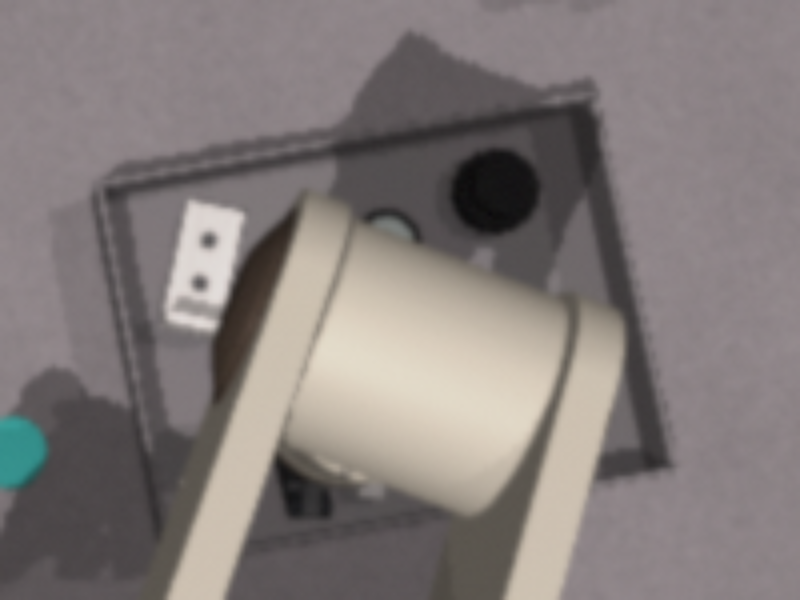

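View pics/s2.png

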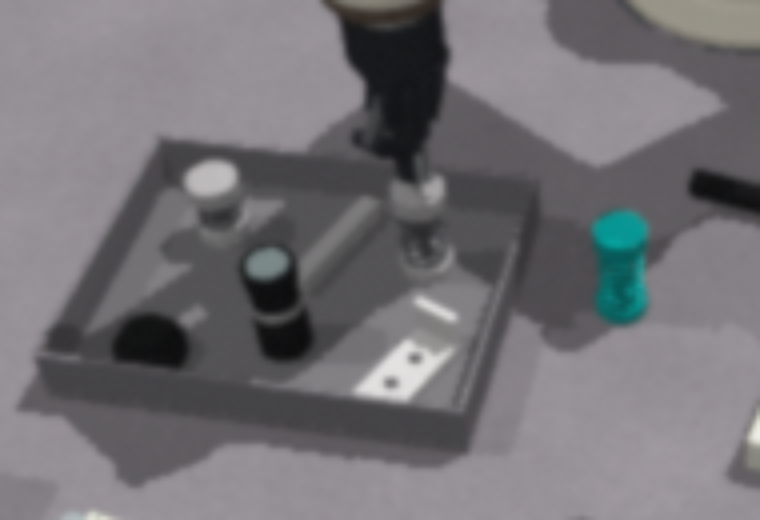

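```bash
python3 - <<'E'
from h import *
c=cam("wrist"); d=np.load("w4.npy")
for u in (305,314,332):
  for v in range(236,268,3): print(u,v,round(float(d[v,u]),1),at_d("wrist",u,v,d[v,u],c).round(1))
print(proj("wrist",[505.8,-115.5,64],c),proj("wrist",[505.8,-115.5,96],c))
p=cv2.imread("pics/w4.png");cv2.imwrite("pics/w4z.png",cv2.resize(p[160:320,240:410],None,fx=3.7,fy=3.7,interpolation=cv2.INTER_CUBIC))
E
```

```text
305 236 166.8 [ 498.6 -117.7   95.7]
305 239 166.5 [ 498.6 -118.9   96.4]
305 242 167.9 [ 498.5 -120.9   95.6]
305 245 167.6 [ 498.5 -122.2   96.3]
305 248 168.6 [ 498.5 -124.    95.9]
305 251 168.4 [ 498.5 -125.3   96.5]
305 254 169.4 [ 498.4 -127.1   96. ]
305 257 150.2 [ 499.4 -119.1  113.6]
305 260 149.3 [ 499.5 -119.8  114.8]
305 263 146.6 [ 499.6 -119.7  117.6]
305 266 143.9 [ 499.7 -119.5  120.4]
314 236 166.6 [ 502.9 -117.7   95.9]
314 239 167.2 [ 502.9 -119.3   95.8]
314 242 168.3 [ 502.8 -121.2   95.2]
314 245 153.9 [ 503.2 -115.9  108.6]
314 248 150.6 [ 503.3 -115.6  112.1]
314 251 148.5 [ 503.4 -115.9  114.3]
314 254 145.2 [ 503.4 -115.5  117.6]
314 257 142.5 [ 503.5 -115.3  120.5]
314 260 140.9 [ 503.5 -115.7  122.3]
314 263 138.1 [ 503.6 -115.4  125.1]
314 266 135.7 [ 503.7 -115.3  127.6]
332 236 166.5 [ 511.5 -117.7   96. ]
332 239 167.0 [ 511.5 -119.3   95.9]
332 242 167.0 [ 511.5 -120.6   96.4]
332 245 153.1 [ 511.1 -115.6  109.4]
332 248 150.4 [ 511.  -115.6  112.2]
332 251 148.7 [ 511.  -116.   114.1]
332 254 145.5 [ 510.9 -115.7  117.4]
332 257 143.3 [ 510.8 -115.8  119.8]
332 260 141.6 [ 510.8 -116.1  121.7]
332 263 139.7 [ 510.7 -116.3  123.7]
332 266 136.0 [ 510.6 -115.5  127.3]
(np.float64(320.33851240496426), np.float64(207.71897963490036)) (np.float64(320.00958617071876), np.float64(231.89642873419714))
```

View pics/w4z.png

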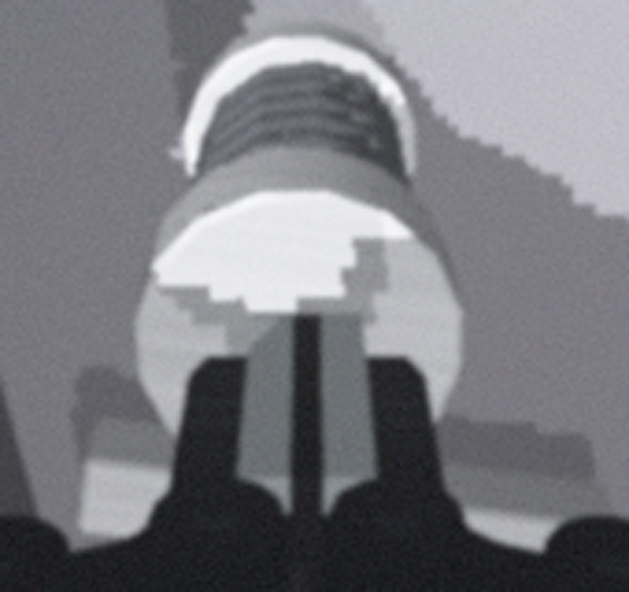

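The closed fingertips measure z≈107 in the wrist depth, although the reported TCP z is 64, so the real finger ends sit about 43 mm above the reported TCP. In x and y they agree. The fingers shut above the cap (top at z 96) and touched nothing. I reopen and measure the open tips before going lower.

```bash
python3 -m inch '[[[0,0,0,0],[0,0,0,0],[0,0,0,0],[0,0,0,0],[0,0,0,0],[0,0,0,0],[0,0,0,0],[0,0,0,0]]]' -1 60
python3 - <<'E'
from h import *
c=cam("wrist");p,d=manip.read_camera("wrist");cv2.imwrite("pics/w5.png",p[...,::-1])
for u in (212,205,432,440):
  for v in range(255,300,6): print(u,v,round(float(d[v,u]),1),at_d("wrist",u,v,d[v,u],c).round(1))
m=(d[150:280,240:400]>0); print(at_d("wrist",318,240,d[240,318],c))
E
```

```text
clock: 6.95
tcp_pos: [505.8, -126.6, 63.9]
tcp_rot: [-0.0, 0.71, 0.704, 0.0]
force: [0.8, -0.1, 0.0]
finger_gap: 85.7
212 255 221.2 [ 436.9 -152.2   50. ]
212 261 139.8 [ 462.8 -115.1  123.4]
212 267 136.4 [ 463.9 -115.7  127.1]
212 273 134.5 [ 464.5 -116.9  129.5]
212 279 136.2 [ 463.9 -120.   128.8]
212 285 135.7 [ 464.  -121.9  129.9]
212 291 134.7 [ 464.3 -123.6  131.5]
212 297 135.3 [ 464.1 -126.1  131.8]
205 255 276.8 [ 4.136e+02 -1.790e+02  4.000e-01]
205 261 140.4 [ 459.8 -115.4  122.8]
205 267 136.6 [ 461.1 -115.7  127. ]
205 273 131.3 [ 462.9 -115.2  132.3]
205 279 128.5 [ 463.8 -115.7  135.5]
205 285 127.6 [ 464.1 -117.3  137. ]
205 291 126.8 [ 464.3 -119.   138.3]
205 297 126.0 [ 464.6 -120.6  139.7]
432 255 270.4 [ 591.1 -177.5    6.2]
432 261 139.3 [ 550.5 -115.7  123.8]
432 267 136.4 [ 549.6 -116.4  127.2]
432 273 136.3 [ 549.6 -118.6  128. ]
432 279 135.8 [ 549.4 -120.5  129.2]
432 285 136.4 [ 549.5 -123.1  129.4]
432 291 136.0 [ 549.4 -125.   130.5]
432 297 136.5 [ 549.5 -127.6  130.8]
440 255 270.9 [ 597.5 -177.8    5.8]
440 261 139.5 [ 553.8 -115.8  123.7]
440 267 136.7 [ 552.8 -116.6  127. ]
440 273 131.1 [ 550.9 -115.8  132.6]
440 279 127.7 [ 549.8 -116.1  136.2]
440 285 127.6 [ 549.8 -118.1  137. ]
440 291 125.5 [ 549.  -118.9  139.5]
440 297 127.3 [ 549.6 -122.1  138.6]
[ 504.79243751 -119.77630232   95.90418202]
```

View pics/w5.png

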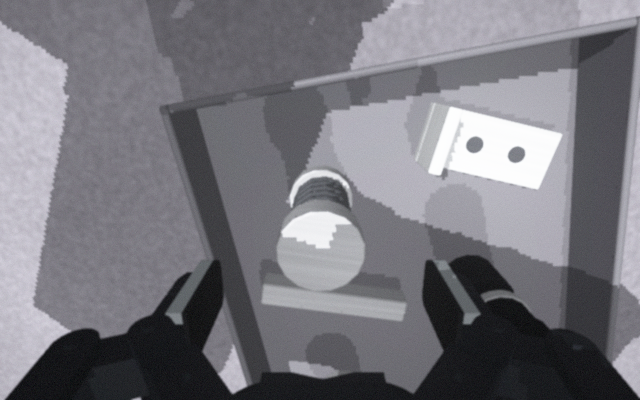

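Open tips measure z≈122 and closed tips ≈107. For a 44 mm part, the pads are therefore centred near the cap when the reported z is about 20. I descend 44 mm.

```bash
python3 -m inch '[[[0.01,0,0.1,0],[0,0,0.1,0],[0,0,0.08,0],[0,0,0.06,0],[0,0,0.03,0],[0,0,0,0],[0,0,0,0],[0,0,0,0]]]' -1 60
python3 -m inch '[[[0,0,0,0],[0,0,0,0],[0,0,0,0],[0,0,0,0],[0,0,0,0],[0,0,0,0],[0,0,0,0],[0,0,0,0]]]' 1 60
python3 - <<'E'
from h import *
print(manip.get_state()["force"],manip.get_state()["tcp_pos"])
c=cam("wrist");p,d=manip.read_camera("wrist");cv2.imwrite("pics/w6.png",p[...,::-1]);np.save("w6.npy",d)
for u,v in [(321,200),(321,220),(321,240),(321,250),(272,270),(370,270)]: print(u,v,at_d("wrist",u,v,d[v,u],c).round(1))
E
```

```text
clock: 7.8
tcp_pos: [506.1, -125.5, 20.0]
tcp_rot: [0.0, 0.71, 0.704, 0.0]
force: [-0.8, 0.3, 0.5]
finger_gap: 85.4
clock: 8.6
tcp_pos: [505.8, -125.4, 19.6]
tcp_rot: [-0.0, 0.71, 0.704, 0.0]
force: [-1.4, 0.4, 1.4]
finger_gap: 42.8
[-1.38151456  0.36786777  1.35242046] [ 505.83349759 -125.35597208   19.57786813]
321 200 [ 506.2 -109.3   20.6]
321 220 [ 506.3 -110.8   45.5]
321 240 [ 506.4 -105.8   77.6]
321 250 [ 506.5 -104.9   87.6]
272 270 [ 485.7 -121.4   73.8]
370 270 [ 524.9 -113.7   87.1]
```

View pics/w6.png

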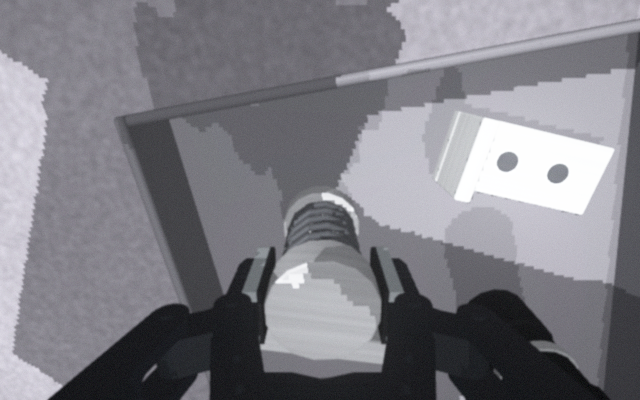

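The cap is gripped (gap 42.8 mm, cap centred at (322,300) between the pads). Now I lift.

```bash
python3 -m inch '[[[0,0,-0.05,0],[0,0,-0.1,0],[0,0,-0.2,0],[0,0,-0.25,0],[0,0,-0.25,0],[0,0,-0.2,0],[0,0,-0.1,0],[0,0,-0.05,0]]]'
python3 - <<'E'
from h import *
print(manip.get_state()["force"],manip.get_state()["finger_gap"])
c=cam("top");p,d=manip.read_camera("wrist");cv2.imwrite("pics/w7.png",p[...,::-1])
pu,pv=253.8,190.9
print(at_z("top",pu,pv,45,c), "mark tops",[at_z("top",212,187,z,c).round(1) for z in (111,117,123)])
print(shift([555,250,manip.get_state()["tcp_pos"][2]]))
E
```

```text
clock: 9.45
tcp_pos: [506.1, -125.4, 164.8]
tcp_rot: [0.001, 0.71, 0.704, 0.0]
force: [0.0, -0.1, -3.4]
finger_gap: 42.5
[ 2.91781652e-03 -6.76962951e-02 -3.36704537e+00] 42.45318340270087
[551.80930743 248.84940222  45.        ] mark tops [array([555.8, 342. , 111. ]), array([555. , 340.4, 117. ]), array([554.3, 338.8, 123. ])]
[ 3.13165386e+00  3.83115668e-01 -6.35294784e-04]
```

View pics/w7.png

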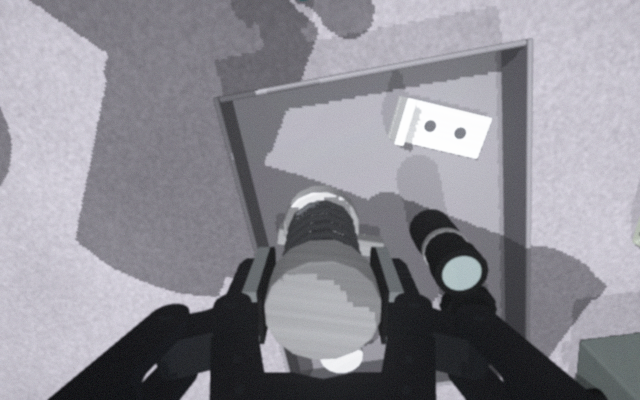

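```bash
python3 -m inch '[[[0.15,0.02,0,0],[0.25,0.03,0,0],[0.33,0.04,0,0],[0.33,0.04,0,0],[0.33,0.04,0,0],[0.33,0.04,0,0],[0.33,0.04,0,0],[0.33,0.03,0,0]]]'
python3 -m inch '[[[0.33,0.03,0,0],[0.2,0.02,0,0],[0.1,0.01,0,0],[0.06,0,0,0],[0,0,0,0],[0,0,0,0],[0,0,0,0],[0,0,0,0]]]'
python3 - <<'E'
from h import *
print(manip.get_state()["force"],manip.get_state()["finger_gap"])
c=cam("wrist");p,d=manip.read_camera("wrist");cv2.imwrite("pics/w8.png",p[...,::-1]);np.save("w8.npy",d)
for q in ["mark","plate","spring_top","spring_foot"]:
  for r in manip.landmark_of(q,"wrist")[:3]:
    u,v=np.array(r["at"])*[640,400]; print(q,u,v,r["confidence"],at_d("wrist",u,v,d[int(v),int(u)],c))
E
```

```text
clock: 10.3
tcp_pos: [541.2, 161.6, 162.2]
tcp_rot: [-0.001, 0.71, 0.704, -0.001]
force: [-0.0, -0.6, -1.1]
finger_gap: 42.7
clock: 11.1
tcp_pos: [549.7, 241.9, 163.7]
tcp_rot: [0.0, 0.71, 0.704, 0.0]
force: [-0.1, 0.8, -2.1]
finger_gap: 42.7
[-0.06527719  0.81086414 -2.07492378] 42.657731451177156
mark 333.568 42.88 0.78 [558.39031316 341.5685637  121.60187643]
plate 329.792 162.0 0.78 [557.44962537 250.98379032  46.25902998]
spring_foot 275.712 324.8 0.82 [533.36035261 236.02204838 239.92594779]
spring_foot 319.168 218.2 0.55 [549.29924904 257.55874489 189.93741188]
```

View pics/w8.png

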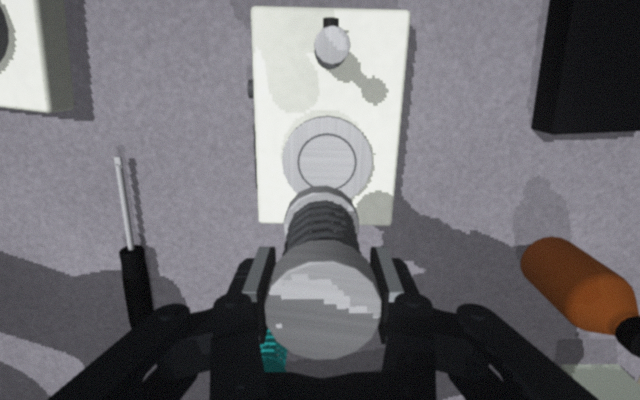

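This is a clear view: the plate is centred at (327,161), the gauge post head at (332,44), and the held spring is upright in the jaws. Now the precise fits.

```bash
python3 - <<'E'
from h import *
d=np.load("w8.npy");c=cam("wrist");f,cx,cy,R,t=c
U,V=np.meshgrid(np.arange(640),np.arange(400))
P=(np.stack([(U-cx)/f*d,(V-cy)/f*d,d],-1)-t)@R
W=P
Z=W[...,2]
def region(m,name):
    q=W[m]; print(name,len(q),np.median(q,0).round(2),"minmax xy",np.percentile(q[:,0],[1,99]).round(1),np.percentile(q[:,1],[1,99]).round(1))
    e=cv2.minEnclosingCircle(q[:,:2].astype(np.float32)); print(e)
m=np.zeros(Z.shape,bool); m[10:70,300:365]=1
region(m&(Z>100)&(Z<140),"mark")
print(np.percentile(Z[m&(Z>100)&(Z<140)],[5,25,50,75,95]))
m[:]=0; m[105:190,270:390]=1
region(m&(Z>41)&(Z<55),"plate")
base=np.zeros_like(m); base[40:210,255:405]=1
region(base&(abs(Z-35)<4),"base35")
m[:]=0; m[265:340,285:355]=1
print("top of spring",[np.median(W[m][:,i]).round(1) for i in range(3)], np.percentile(Z[m],[10,50,90]))
print(manip.get_state()["tcp_pos"])
E
```

```text
mark 1091 [557.3  341.15 121.09] minmax xy [547.2 567.4] [331. 351.]
((557.3295288085938, 341.22039794921875), 10.90438175201416)
[119.89216999 120.62596713 121.08546676 121.58870652 122.30426384]
plate 5429 [554.91 257.19  46.14] minmax xy [517.3 591.8] [227.5 289.4]
((554.6748046875, 251.35911560058594), 39.97128677368164)
base35 16818 [557.01 302.44  35.85] minmax xy [491.7 618.8] [205.3 350.7]
((553.7698974609375, 276.9667053222656), 98.31114959716797)
top of spring [np.float64(549.6), np.float64(246.2), np.float64(239.5)] [238.86696809 239.53803994 240.25182395]
[549.59433623 242.53459953 163.66471378]
```

The mark is 75.0 mm above the plate, so about 15 mm of compression is needed. The plate centre is (554.7,251.4). I align and descend to just above contact.

```bash
python3 -m inch '[[[0.04,0.02,0,0],[0.035,0.02,0.05,0],[0,0,0.15,0],[0,0,0.2,0],[0,0,0.2,0],[0,0,0.12,0],[0,0,0.05,0],[0,0,0,0]]]'
python3 - <<'E'
from h import *
s=manip.get_state();print(s["force"],s["tcp_pos"],shift([554.6,252,60]))
c=cam("wrist");p,d=manip.read_camera("wrist");cv2.imwrite("pics/w9.png",p[...,::-1]);np.save("w9.npy",d)
p,d=manip.read_camera("scene");cv2.imwrite("pics/s9.png",cv2.resize(p[150:290,310:500,::-1],None,fx=4,fy=4,interpolation=cv2.INTER_CUBIC))
E
```

```text
clock: 12.15
tcp_pos: [554.3, 251.8, 70.8]
tcp_rot: [-0.0, 0.71, 0.704, -0.0]
force: [-0.7, -0.4, -2.8]
finger_gap: 42.4
[-0.74264409 -0.38270299 -2.82506491] [554.32335854 251.77644965  70.77298247] [0.00189492 0.00236522 0.08977263]
```

View pics/w9.png

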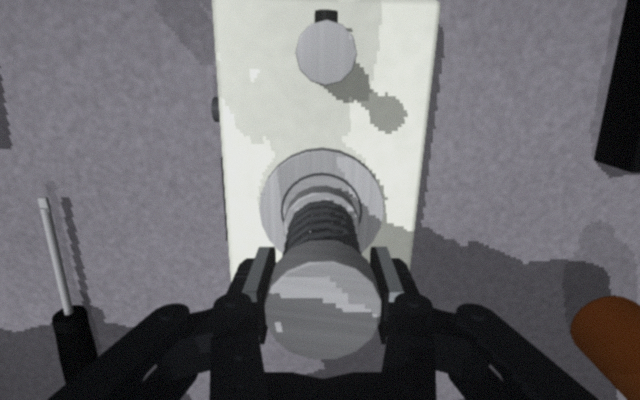

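View pics/s9.png

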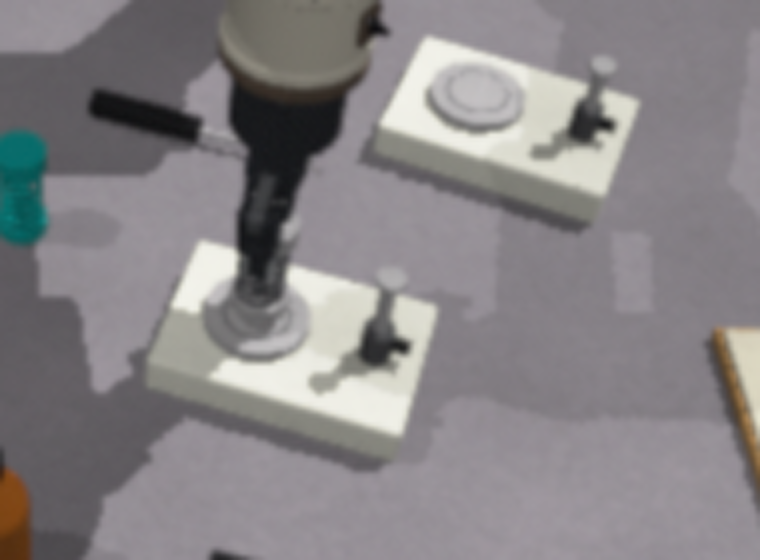

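In the wrist view the spring's lower cap sits centred over the plate's ring at (321,200), about 10 mm above it. The post at (326,52) is clear. I lower gently.

```bash
python3 -m inch '[[[0,0,0.02,0],[0,0,0.02,0],[0,0,0.015,0],[0,0,0.01,0],[0,0,0.01,0],[0,0,0,0],[0,0,0,0],[0,0,0,0]]]'
python3 -m inch '[[[0,0,0.01,0],[0,0,0.005,0],[0,0,0.005,0],[0,0,0,0],[0,0,0,0],[0,0,0,0],[0,0,0,0],[0,0,0,0]]]'
```

```text
clock: 13.05
tcp_pos: [554.5, 251.7, 62.3]
tcp_rot: [-0.0, 0.71, 0.704, 0.0]
force: [-0.1, 0.1, -2.1]
finger_gap: 42.4
clock: 13.85
tcp_pos: [554.5, 251.7, 59.9]
tcp_rot: [-0.0, 0.71, 0.704, 0.0]
force: [-1.2, -0.7, 1.2]
finger_gap: 42.6
```

Contact is made: the force rose from −2.5 to +1.2 N at z≈60. I press in two stages, 12 mm first.

```bash
python3 -m inch '[[[0,0,0.02,0],[0,0,0.02,0],[0,0,0.02,0],[0,0,0.02,0],[0,0,0.01,0],[0,0,0.01,0],[0,0,0,0],[0,0,0,0]]]'
python3 - <<'E'
from h import *
d0=[manip.get_state()["force"][2]]
c=cam("wrist");p,d=manip.read_camera("wrist");f,cx,cy,R,t=c
d0.append(manip.get_state()["force"][2])
U,V=np.meshgrid(np.arange(640),np.arange(400))
W=(np.stack([(U-cx)/f*d,(V-cy)/f*d,d],-1)-t)@R;Z=W[...,2]
m=np.zeros(Z.shape,bool); m[:110,290:370]=1; m&=(Z>105)&(Z<140); print("mark",np.median(W[m],0),m.sum())
m[:]=0; m[265:340,285:355]=1; print("top",np.median(W[m],0)); print(manip.get_state()["tcp_pos"],d0)
cv2.imwrite("pics/w10.png",p[...,::-1])
E
```

```text
clock: 14.65
tcp_pos: [554.5, 251.7, 48.0]
tcp_rot: [-0.0, 0.71, 0.704, 0.0]
force: [-4.1, 0.1, 8.6]
finger_gap: 42.7
mark [557.29006306 340.94139908 121.19026704] 4500
top [554.47503107 255.5785737  123.97254023]
[554.45542526 251.76059978  48.03341721] [np.float64(8.553047894191986), np.float64(8.9528014440244)]
```

View pics/w10.png

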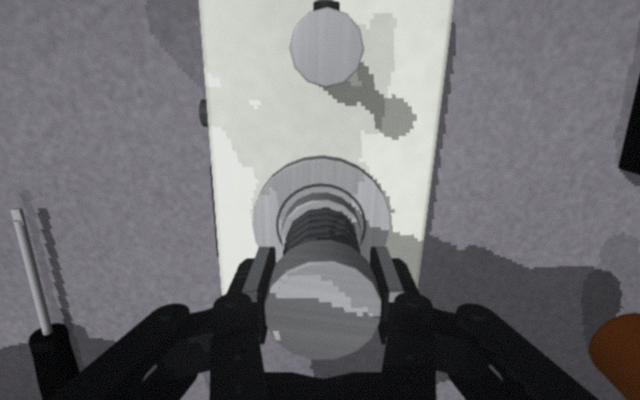

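The top measures 124.0 against the mark's 121.2, with no slip. I press 2.7 mm more and hold.

```bash
python3 -m inch '[[[0,0,0.008,0],[0,0,0.008,0],[0,0,0.007,0],[0,0,0,0],[0,0,0,0],[0,0,0,0],[0,0,0,0],[0,0,0,0]]]'
python3 - <<'E'
from h import *
c=cam("wrist");p,d=manip.read_camera("wrist");f,cx,cy,R,t=c
U,V=np.meshgrid(np.arange(640),np.arange(400))
W=(np.stack([(U-cx)/f*d,(V-cy)/f*d,d],-1)-t)@R;Z=W[...,2]
m=np.zeros(Z.shape,bool); m[:110,290:370]=1; m&=(Z>105)&(Z<140); print("mark",np.median(W[m],0))
m[:]=0; m[265:340,285:355]=1; print("top",np.median(W[m],0)); print(manip.get_state()["tcp_pos"])
p,d=manip.read_camera("scene");cv2.imwrite("pics/s11.png",cv2.resize(p[150:290,310:500,::-1],None,fx=4,fy=4,interpolation=cv2.INTER_CUBIC))
E
python3 -m inch '[[[0,0,0,0],[0,0,0,0],[0,0,0,0],[0,0,0,0],[0,0,0,0],[0,0,0,0],[0,0,0,0],[0,0,0,0]]]'
```

```text
clock: 15.5
tcp_pos: [554.4, 251.8, 45.4]
tcp_rot: [-0.0, 0.71, 0.704, 0.0]
force: [-4.6, 0.3, 10.1]
finger_gap: 42.6
mark [557.35770369 340.93352122 121.20000537]
top [554.45006965 255.51500086 121.35225367]
[554.41858472 251.77466972  45.37422924]
clock: 16.4
tcp_pos: [554.4, 251.8, 45.4]
tcp_rot: [-0.0, 0.71, 0.704, 0.0]
force: [-5.6, -0.1, 10.1]
finger_gap: 42.2
```

View pics/s11.png

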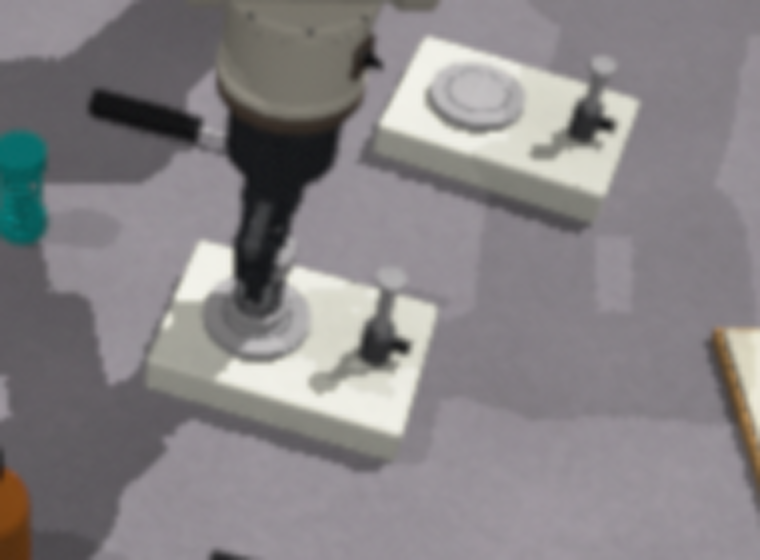

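Level within 0.2 mm (121.35 against 121.20) and held for about 1.4 s. I hold a little longer, then ease up to the free height before releasing.

```bash
python3 -m inch '[[[0,0,0,0],[0,0,0,0],[0,0,0,0],[0,0,-0.01,0],[0,0,-0.02,0],[0,0,-0.02,0],[0,0,-0.02,0],[0,0,-0.02,0]]]'
python3 -m inch '[[[0,0,-0.015,0],[0,0,-0.01,0],[0,0,0,0],[0,0,0,0],[0,0,0,0],[0,0,0,0],[0,0,0,0],[0,0,0,0]]]'
```

```text
clock: 17.2
tcp_pos: [554.4, 251.7, 55.9]
tcp_rot: [-0.0, 0.71, 0.704, 0.0]
force: [-1.8, -0.6, 3.4]
finger_gap: 42.6
clock: 18.0
tcp_pos: [554.4, 251.6, 58.8]
tcp_rot: [-0.0, 0.71, 0.704, -0.0]
force: [-0.6, -0.4, 1.7]
finger_gap: 42.5
```

```bash
python3 -m inch '[[[0,0,-0.006,0],[0,0,0,0],[0,0,0,0],[0,0,0,0],[0,0,0,0],[0,0,0,0],[0,0,0,0],[0,0,0,0]]]' - 20
python3 -m inch '[[[0,0,0,0],[0,0,0,0],[0,0,0,0],[0,0,0,0],[0,0,0,0],[0,0,0,0],[0,0,0,0],[0,0,0,0]]]' -1
python3 - <<'E'
from h import *
p,d=manip.read_camera("wrist");cv2.imwrite("pics/w12.png",p[...,::-1])
E
```

```text
clock: 18.8
tcp_pos: [554.5, 251.7, 59.6]
tcp_rot: [-0.0, 0.71, 0.704, 0.0]
force: [-1.1, 0.3, 1.8]
finger_gap: 42.5
clock: 19.6
tcp_pos: [554.4, 251.7, 59.5]
tcp_rot: [-0.0, 0.71, 0.704, 0.0]
force: [0.2, 0.3, 0.1]
finger_gap: 85.1
```

View pics/w12.png

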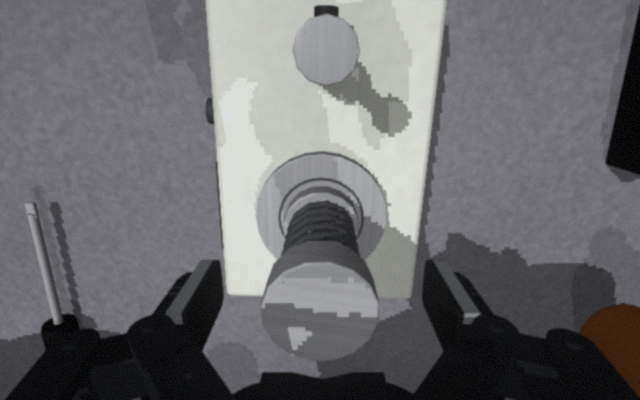

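The jaws are open and the spring stands centred between them at (320,310). I lift straight off.

```bash
python3 -m inch '[[[0,0,-0.05,0],[0,0,-0.1,0],[0,0,-0.2,0],[0,0,-0.25,0],[0,0,-0.25,0],[0,0,-0.2,0],[0,0,-0.1,0],[0,0,0,0]]]'
python3 -m inch '[[[-0.3,0,0,0],[-0.3,0,0,0],[-0.3,0,0,0],[-0.2,0,0,0],[-0.1,0,0,0],[0,0,0,0],[0,0,0,0],[0,0,0,0]]]'
python3 - <<'E'
from h import *
c=cam("wrist");p,d=manip.read_camera("wrist");cv2.imwrite("pics/w13.png",p[...,::-1]);f,cx,cy,R,t=c
U,V=np.meshgrid(np.arange(640),np.arange(400))
W=(np.stack([(U-cx)/f*d,(V-cy)/f*d,d],-1)-t)@R;Z=W[...,2]
m=(Z>128)&(Z<142)&(abs(W[...,0]-554)<40)&(abs(W[...,1]-251)<40)
print("top",m.sum(),np.median(W[m],0),cv2.minEnclosingCircle(W[m][:,:2].astype(np.float32)))
p,d=manip.read_camera("scene");cv2.imwrite("pics/s13.png",p[...,::-1])
p,d=manip.read_camera("top");cv2.imwrite("pics/t13.png",p[...,::-1])
ct=cam("top");f,cx,cy,R,t=ct
W=(np.stack([(U-cx)/f*d,(V-cy)/f*d,d],-1)-t)@R;Z=W[...,2]
m=(Z>120)&(Z<145)&(abs(W[...,0]-554)<40)&(abs(W[...,1]-251)<40)
print("top",m.sum(),np.median(W[m],0))
E
```

```text
clock: 20.45
tcp_pos: [555.0, 251.9, 199.5]
tcp_rot: [0.001, 0.71, 0.704, 0.001]
force: [0.3, -0.0, 0.2]
finger_gap: 85.0
clock: 21.25
tcp_pos: [553.2, 108.7, 197.2]
tcp_rot: [-0.0, 0.71, 0.705, -0.0]
force: [-0.7, 0.2, 0.2]
finger_gap: 85.5
top 478 [554.36170505 232.194966   135.61255621] ((554.283935546875, 235.71630859375), 15.958601951599121)
top 0 [nan nan nan]
  return _methods._mean(a, axis=axis, dtype=dtype,
  ret = um.true_divide(
```

View pics/s13.png

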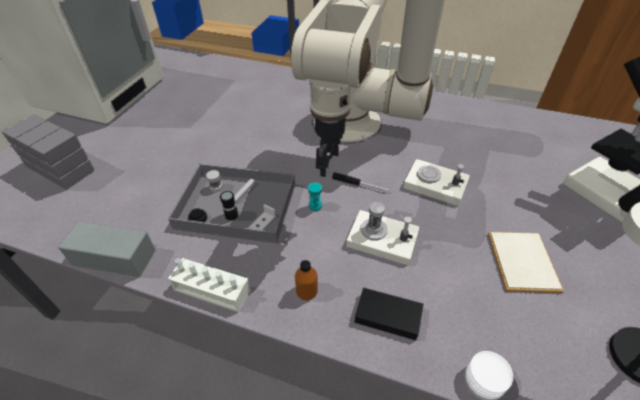

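View pics/w13.png

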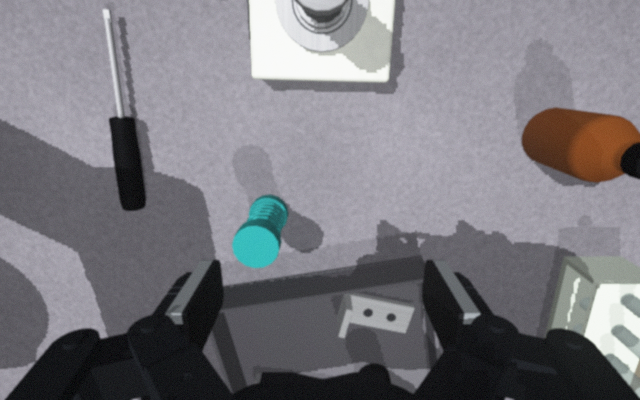

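View pics/t13.png

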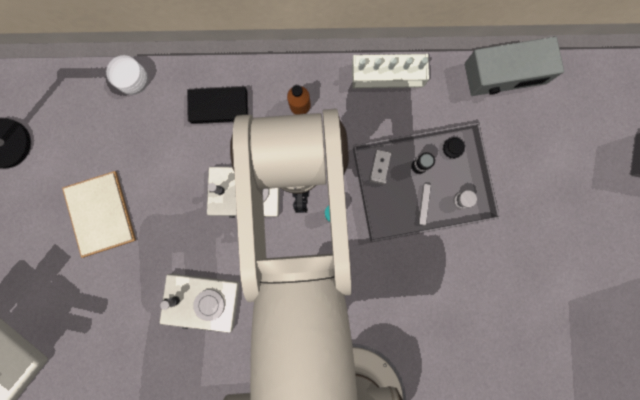

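The scene view shows the spring upright at full height on the plate at (376,217). The post and all other parts are in place and the robot is clear, so I hand in.

```bash
python3 -c "
from workcell import manip
print(manip.close_job())"
```

```text
the job is handed in; nothing more can be done
None
```

The tall steel-capped spring is standing free and upright on the far tester's plate, and the job is handed in at about 21 s of the 54 s. I gripped it by the upper cap, stood it in the middle of the plate and pressed it with the cap still held. I held it for over 1.5 s, eased it back to free height, then released it.

**Checks that held:**
- **Pressing:** the top measured 121.35 mm against the post top at 121.20 mm, at about 10 N.
- **After release:** the top measured 135.6 mm, which is free height. The spring stands on the plate in the scene view, and the post, tray parts, bottle, screwdriver and turquoise look-alike all appear where they were.

**Checks that failed or disagreed:**
- **First grasp missed:** the fingers closed on air above the spring. The wrist camera's depth put the finger ends about 43 mm higher than the reported TCP, so I went 44 mm lower and the second grip held. Nothing was touched or moved.
- **Final centring not re-measured:** the arm hid the spring from the top camera, and it was cut off at the edge of the wrist picture. That it is centred rests on the earlier measurements: gripper at (554.4, 251.7) against the plate centre at (554.7, 251.4), and the wrist view just after release.

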